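# Set up the pour-over coffee stand

## Task

Get the coffee stand ready: pull the dripper up by the knob on top of its column until the lock button clicks out of the tube, then stand the mug upright on the counter, centred under the dripper, with its handle pointing out through the stand's open front. Also tip the lid of the coffee tin over so that the tin is shut, and leave the pressure cooker, its whistle weight and the scoop where they are.

Things in the scene. Friction and masses are not known exactly. Their poses are not given: they have to be found in the camera images.
- stand_foot (a point): Point on the counter straight under the dripper. The stand is fixed: a flat dark steel U-shaped foot, 8 mm thick, legs 22 mm wide with 134 mm clear between them, reaching 70 mm in front of this point (-x, the open front), and at the closed end (+x) a steel tube 22 mm across and 144 mm tall, its axis 80 mm from this point. An inner tube, 16 mm across, slides up out of it. z is up.
- knob (a point): Centre of the black plastic knob on the very top of the stand's inner tube: a drum 30 mm across, straight for 18 mm, 30 mm tall in all; 250 mm above the counter when the column is pushed in, and it rises with the column. Pinch it from above and pull up. Same axes as the stand.
- spout (a point): Centre of the lower end of the steel cone dripper, which a short arm joins to the inner tube so that it rises with it: 70 mm above the counter when the column is pushed in, 125 mm when locked. 80 mm in front of (-x of) the knob's axis, same axes. The cone is 26 mm across at this end and 115 mm across at its top, 95 mm above this point.
- column (a joint): How far the inner tube is pulled up, in m: 0 pushed in; the lock button comes out at about 0.055; a stop is at 0.058. A bush with 5.5 N of friction holds the sliding part, which weighs 0.35 kg, at any height, so pulling takes about 9 N.
- button (a joint): Steel spring button, 9 mm across, in the inner tube: 0 while it is pressed in and hidden inside the outer tube, 0.0065 m when it has clicked out through the hole in the side of the outer tube (the stand's -y side), 125 mm above the counter. Once out it locks the column.
- mug_mid (a point): White ceramic mug, 80 mm across, 95 mm tall, wall 5 mm, 0.32 kg; this point is on its axis, half-way up. Its z axis is the mug's upward axis, and its handle points along its -x. It starts with the handle roughly opposite to the way it must point in the end.
- mug_handle (a point): Middle of the mug handle's upright bar, a round bar 12 mm thick and straight for 28 mm, 68 mm from the mug's axis and 49 mm above its foot. Between bar and wall is a 22 mm gap. Same axes as the mug.
- tin_lid (a joint): Angle of the flip-top lid of the coffee tin, in rad: 0 shut, 1.57 upright, 2.0 fully open against its stop. The hinge is free: beyond upright the lid falls open, and short of upright its own weight swings it shut.
- lid_hinge (a point): Middle of the lid's hinge, along the top of one side of the coffee tin, 120 mm above the counter. The tin is a square steel tin 110 mm wide and 120 mm tall, fixed to the counter. Its -x axis points level from the hinge across the tin's mouth, its y axis runs along the hinge.
- lid_edge (a point): Middle of the lid's free edge, 116 mm from the hinge; the lid is a 116 mm square steel sheet, 3 mm thick, with a 14 mm skirt around its inner face and a 12 mm thumb tab beyond this edge.
- cooker_mid (a point): Bystander: aluminium pressure cooker with its lid locked on, 200 mm across and 165 mm tall (194 mm with the vent pipe), two-part black handle reaching 248 mm from its axis to its +y; this point is on its axis, 80 mm up.
- weight_mid (a point): Bystander: the cooker's steel whistle weight, 32 mm across and 40 mm tall; its centre.
- scoop_mid (a point): Bystander: white plastic scoop, a cup 52 mm across and 34 mm tall with a 134 mm flat handle (from the axis) to its -x; this point is the centre of its cup.
There are look-alikes about, which are no part of the job. Leave any green or purple look-alike of the part that bears tin_lid alone.

How it is judged (in metres and radians):
On the way, in this order (a step that is already met when the one before it is completed fails the run):
1. the column is pulled up and its lock button has clicked out (value of joint column above 0.05 m and value of joint button above 0.0045 m), for 0.2 s.
2. the mug stands upright on the counter under the dripper (horizontal distance between mug_mid and spout below 0.018 m and height (world z) of mug_mid below 0.053 m and angle between mug_mid's own z axis and vertical below 0.08 rad), for 0.2 s.
At the end, for the whole second after the job is handed in: The column is up with its button out (locked), the mug stands upright on the counter with its axis within 18 mm of the dripper's, its handle within about 45 degrees of the stand's open front (handle bar more than 35 mm in front of the dripper's axis), and the tin's lid is shut (within 0.05 rad) (all of step 1 and horizontal distance between mug_mid and spout below 0.018 m and height (world z) of mug_mid below 0.053 m and angle between mug_mid's own z axis and vertical below 0.05 rad and x of mug_handle in the frame of spout below -0.035 m and value of joint tin_lid below 0.05 rad); the robot touches nothing.
It fails at once if the mug is knocked over (angle between mug_mid's own z axis and vertical above 0.7 rad).
It fails at once if the pressure cooker is moved more than 30 mm (distance of cooker_mid from where it was at the start of the episode above 0.03 m).
It fails at once if the whistle weight is moved more than 30 mm (distance of weight_mid from where it was at the start of the episode above 0.03 m).
It fails at once if the scoop is moved more than 30 mm (distance of scoop_mid from where it was at the start of the episode above 0.03 m).
It also fails if it takes over 72 s, if anything falls off the work surface, if the arm or the gripper's body presses on something with over 40 N, if the wrist force passes 120 N, or if a joint passes its speed limit or range.

## Robot

A 6-joint arm with a two-finger parallel gripper is mounted at the origin on the work surface. World frame = base frame: x ahead of the robot, y to its left, z up, the work surface at z = 0. Lengths are in mm, angles in rad, forces in N, time in s.
With the tool pointing down it reaches from about 275 to 750 mm from the base axis. Payload 10.2 kg.
Tool frame: the origin (TCP) lies where the fingers leave the gripper's body, on its centre line; the fingertips stand 73 mm ahead of it and the grasp point (between the pads) lies 54 mm ahead of it; z points along the fingers, y is the line along which they close (so a half turn about z gives the same grasp; the last joint's range is limited). The gripper opens to 85 mm and grips with 20 to 120 N. Pads are 22 mm wide; open, the fingers measure 114 mm over their backs; the gripper's body (76 mm by 85 mm) begins 54 mm behind the grasp point. The pads swing forward as they close: fully open they stand 13 mm farther back than shut.
Start: joints at [1.01, 0.313, 1.498, -0, 1.331, -0.223], TCP at [174.005, 495.332, 303.894] pointing down, gripper open.
Joint ranges: [-2.94, 2.94], [-0.97, 2.17], [0.19, 2.56], [-1.23, 4.37], [0.02, 3.11], [-2.88, 2.88]. Speed limits (rad/s): [2.39, 2.39, 3.01, 3.14, 3.14, 3.14].

## Interface

Orientations are given as a unit quaternion [w, x, y, z].
In Python, from rig import ctrl gives the robot as it stands.
- The arm moves only by the shell command python3 -m creep 'ROWS' [OPENING] [FORCE]. ROWS is JSON, a list that holds one entry, the list of rows, each a list of 6 numbers: the shift along the world's x, y, z in units of 25 mm (1.0 is 25 mm), then the turn, a rotation vector about the world's x, y, z in units of 5 degrees (1.0 is 5 degrees). In form: [[[x, y, z, ax, ay, az], ...]]. A call has 1 to 20 rows; each row is the pose to reach, as a shift and turn from the pose commanded when the call began; what a row does not reach only later rows make up. A row lasts 1/12 s, in which the tool goes at most 41.7 mm and 7.16 degrees, less where a joint would pass 70% of its speed; a pose out of reach is approached as far as the arm can. A call with a gripper value outside its range is refused whole. OPENING is the finger opening in mm, from 0 to 85.4, set as the call begins (- or left out, the last holds). The fingers move at their own pace and stop on an object; FORCE is the grip in N (left out, the last holds). Time passes only in rows, so rows that repeat a pose let the fingers close. It gives the time, the measured TCP pose, the force, the opening and the grip force at its end, in the units of the state.
- ctrl.sense(): the state, without advancing time (a new reading comes with each control period).
- ctrl.capture(name): name is "scene" or "top" or "wrist"; returns a dict with "image" (400x640x3 uint8, red, green, blue), "fx", "fy", "cx", "cy" (pixels), "R" (3x3) and "t" (3): a world point X has camera coordinates R X + t. Camera axes: x right, y down, z forward; pixel columns grow to the right and rows downward; lengths in mm; the calibration is good to about 2 mm. A picture is of the moment at which its call begins. There is no depth.
- ctrl.finish_job(): hands the job in; it is judged then, once.
The state is a dict: "time_s": time; "joints": joint angles; "dq": joint speeds; "tau": joint torques, N m; "eef_pos": TCP position; "ee_rot": TCP orientation; "force": force on the tool from outside, world axes, zero at the start; "wrist_torque": the same for the moment, N m; "grip_width": opening from 0.0 (shut) to 1.0 (fully open); "grip_force": force on a finger pad.
Only numpy, scipy, OpenCV 4.12 (cv2) and the standard library are available. Lean on these libraries where they do the work, as an engineer would, in place of code of your own. Each camera call takes 0.05 s, during which the arm holds its last target. There are 200 camera calls.

## Working session

There is one attempt and no reset: what is moved stays moved. The work goes in short steps, Python scripts to look and compute and a shell command to move; the robot and the scene stay as the last step left them, time stands still between calls to the robot, and variables do not carry over. Pictures are saved under pics/ and viewed, at most 10 in all, crops included, and the job is handed in when it is done.

```bash
mkdir -p pics; ls
cat > h.py <<'E'
import numpy as np, cv2, json, sys
from rig import ctrl
def cap(n,f):
    c=ctrl.capture(n); cv2.imwrite(f'pics/{f}.png',c['image'][:,:,::-1])
    np.savez(f'pics/{f}.npz',**{k:np.array(v) for k,v in c.items()}); return c
def load(f): return np.load(f'pics/{f}.npz')
def ray(c,u,v):
    R=c['R'];o=-R.T@c['t'];d=R.T@np.array([(u-c['cx'])/c['fx'],(v-c['cy'])/c['fy'],1]);return o,d
def atz(c,u,v,z):
    o,d=ray(c,u,v);return o+d*(z-o[2])/d[2]
def tri(*obs):
    A=[];b=[]
    for c,u,v in obs:
        o,d=ray(c,u,v);d=d/np.linalg.norm(d);P=np.eye(3)-np.outer(d,d);A.append(P);b.append(P@o)
    x=np.linalg.lstsq(np.vstack(A),np.hstack(b),rcond=None)[0]
    return x,[np.linalg.norm(P@x-q) for P,q in zip(A,b)]
def proj(c,X):
    p=c['R']@np.array(X,float)+c['t'];return p[0]/p[2]*c['fx']+c['cx'],p[1]/p[2]*c['fy']+c['cy']
E
python3 - <<'E'
from h import *
for n in('scene','top'):
    c=cap(n,n+'0');print(n,c['fx'],-c['R'].T@c['t'])
print(ctrl.sense())
E
```

```text
pics
scene 411.7715627271116 [1107.83429604 -425.19550948  894.27003104]
top 468.5765837309776 [ 184.00468389   92.86623673 1635.72741623]
{'time_s': 0.1, 'joints': array([ 1.00956375e+00,  3.13395024e-01,  1.49833924e+00,  3.25557466e-05,
        1.33098380e+00, -2.23413252e-01]), 'dq': array([ 0.00015664, -0.00303812, -0.00168805,  0.00104887,  0.00189323,
        0.00041928]), 'tau': array([ 3.17112783e-03, -4.12893176e+01, -2.60146379e+01, -1.29190748e-04,
        2.98962295e-03, -4.22239532e-05]), 'eef_pos': array([173.93891834, 495.20389955, 303.39998481]), 'ee_rot': array([-2.29751536e-04,  1.68111421e-01,  9.85767839e-01, -5.13909240e-04]), 'force': array([ 0.00407394, -0.44763765, -0.39254526]), 'wrist_torque': array([0.00484402, 0.01592678, 0.02572294]), 'grip_force': 0.0, 'grip_width': 0.9987375529055815}
```

View pics/scene0.png

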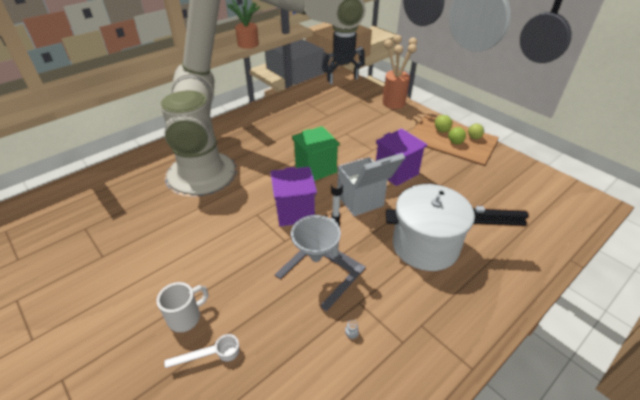

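View pics/top0.png

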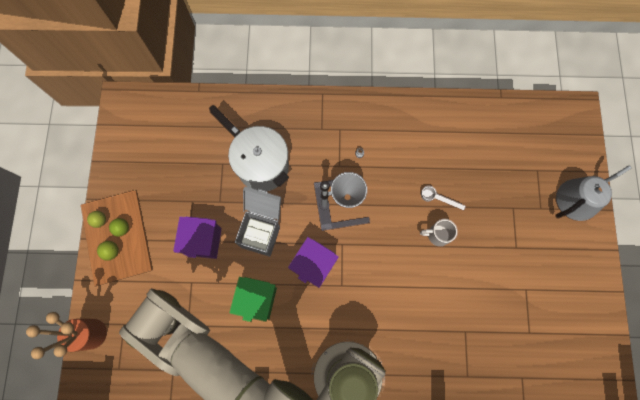

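The scene view shows these things:
- Stand: cone (316,236), knob (337,189).
- Mug: (180,305), handle to the right.
- Scoop: (225,348). Weight: (352,330). Cooker: (432,225).
- Grey tin: (363,185), with its open lid.
- Look-alike tins: green (316,152), purple (295,195) and purple (400,157).

In the top view:
- Cone (349,190), knob about (324,187).
- Mug (443,232), handle to the left at (426,232).
- Grey tin (258,232), lid (262,205).

I'll enlarge these to get pixel positions.

Run:
```python
from h import *
def crop(f,u,v,w,h,s):
    im=cv2.imread(f'pics/{f}.png')[v:v+h,u:u+w];return cv2.resize(im,None,fx=s,fy=s,interpolation=cv2.INTER_CUBIC)
a=crop('top0',230,165,150,75,800/150)[:400]
b=np.hstack([crop('top0',410,205,80,40,5),crop('scene0',140,275,80,60,5)[:200]])
cv2.imwrite('pics/c1.png',np.vstack([a,b]))
cv2.imwrite('pics/c2.png',crop('scene0',265,125,160,120,5))
```

```text
(no output)
```

View pics/c1.png

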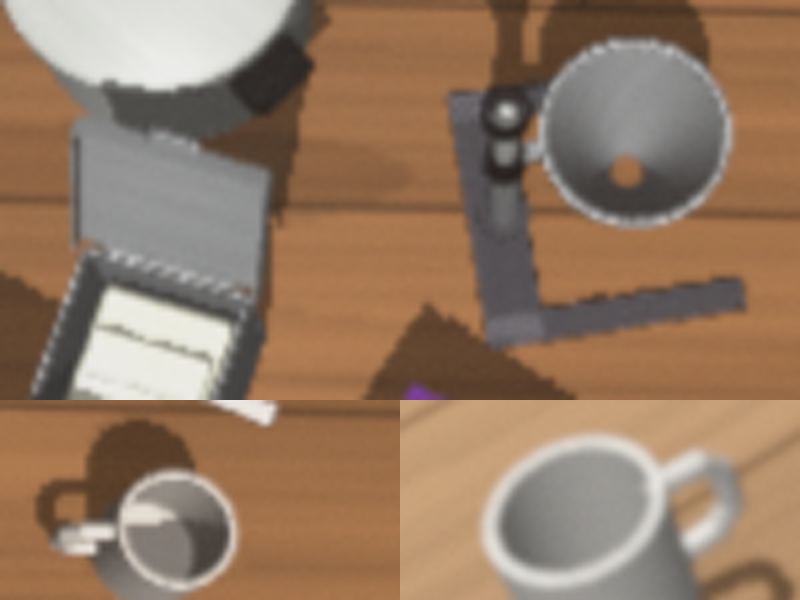

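View pics/c2.png

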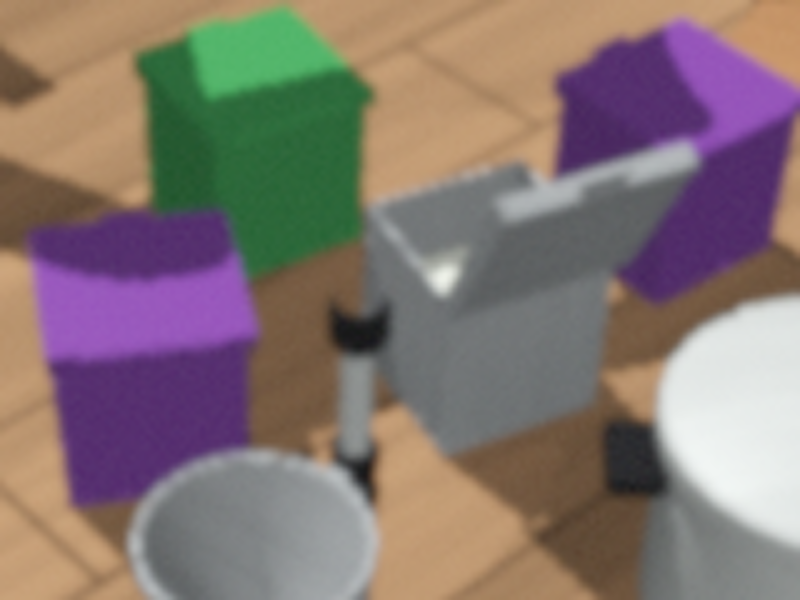

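Run:
```python
from h import *
np.set_printoptions(precision=1,suppress=True)
T=load('top0');S=load('scene0')
for n,a,b in [('knob',(324.9,186.2),(337,189.5)),('rim',(349.25,189.75),(316,233)),('mugrim',(445.4,231),(174.6,297)),('mughandle',(424,233),(205,297)),('lidedge',(262.6,192.5),(385,160.6)),('hinge',(262,215.8),(371,182))]:
    x,e=tri((T,*a),(S,*b));print(n,x,np.array(e))
for n,p,z in [('knob',(324.9,186.2),265),('rim',(349.25,189.75),165),('mugrim',(445.4,231),95),('handle',(424,233),60),('footA',(314.4,182.8),8),('footB',(321.9,230),8),('legend',(369.5,219),8),('hingeL',(246.5,211.9),120),('hingeR',(277.8,219.75),120),('edgeL',(245,187.9),225),('edgeR',(280.25,197.25),225),('scoopcup',(428,193),34),('scoophandleend',(465,207),30),('weight',(360,152),40)]:
    print(n,atz(T,*p,z))
```

```text
knob [578.9  90.5 251.1] [0.2 0.2]
rim [593.   11.3 166.9] [0.7 0.7]
mugrim [ 477.8 -317.3   90.5] [0.4 0.4]
mughandle [ 480.8 -255.5   33.4] [2.1 2.1]
lidedge [559.9 283.3 230.3] [0. 0.]
hinge [510.  296.1 117.3] [0.3 0.3]
knob [574.8  90.4 265. ]
rim [593.1  10.7 165. ]
mugrim [ 477.1 -315.7   95. ]
handle [ 475.1 -251.7   60. ]
footA [659.9 128.1   8. ]
footB [487.2  97.1   8. ]
legend [530.8 -70.9   8. ]
hingeL [521.6 348.  120. ]
hingeR [497.4 243.2 120. ]
edgeL [574.9 339.7 225. ]
edgeR [547.3 228.3 225. ]
scoopcup [ 624.  -275.6   34. ]
scoophandleend [ 577.  -405.5   30. ]
weight [769.8 -33.8  40. ]
```

Candidates for the tin lid in the scene view: the grey open tin (363,185), green (316,152), purple (295,195) and purple (400,157). By the description it's the grey one, which the crop confirms.

The measured heights match the text: knob 251, rim 167, hinge 117, mug rim about 91–95. I'll do the lid first by pushing it from behind with shut fingers.

```bash
python3 -m creep '[[[0,0,1.5,0,0,0],[0,0,2.4,0,0,0],[0,0,2.4,0,0,0],[17.5,-9,2.4,0,0,0],[17.5,-9,2.4,0,0,0],[17.5,-9,2.4,0,0,0],[17.5,-9,2.4,0,0,0],[17.5,-9,2.4,0,0,0],[17.5,-9,2.4,0,0,0],[17.5,-9,2.4,0,0,0],[17.5,-9,2.4,0,0,0],[17.5,-9,2.4,0,0,0],[17.5,-9,2.4,0,0,0],[17.5,-9,2.4,0,0,0],[17.5,-9,2.4,0,0,0],[17.5,-9,2.4,0,0,0],[17.5,-9,2.4,0,0,0],[17.5,-9,2.4,0,0,0],[17.5,-9,2.4,0,0,0],[17.5,-9,2.4,0,0,0]]]' 0 40
```

```text
time_s: 1.77
eef_pos: [610.6, 271.3, 364.4]
ee_rot: [0.0, 0.167, 0.986, 0.0]
force: [-0.7, 0.5, -0.1]
grip_width: -0.003
grip_force: 0.0
```

```bash
python3 -m creep '[[[0,0,-1,0,0,0],[0,0,-2,0,0,0],[0,0,-3,0,0,0],[0,0,-3.4,0,0,0],[0,0,-3.4,0,0,0],[-0.5,0.1,-3.4,0,0,0],[-1,0.2,-3.4,0,0,0],[-1.5,0.35,-3.4,0,0,0],[-2,0.45,-3.4,0,0,0],[-2.4,0.55,-3.4,0,0,0],[-2.8,0.65,-3.4,0,0,0],[-3.2,0.75,-3.4,0,0,0],[-3.6,0.85,-3.4,0,0,0],[-4,0.9,-3.4,0,0,0],[-4.4,1,-3.4,0,0,0],[-4.4,1,-3.4,0,0,0],[-4.4,1,-2,0,0,0],[-4.4,1,0,0,0,0],[-4.4,1,0,0,0,0],[-4.4,1,0,0,0,0]]]'
python3 - <<'E'
from h import *
cap('scene','s1');cap('top','t1')
a=cv2.imread('pics/s1.png')[100:250,240:440];b=cv2.imread('pics/t1.png')[140:290,220:420]
cv2.imwrite('pics/v1.png',cv2.resize(np.hstack([a,b]),None,fx=2,fy=2))
print(ctrl.sense()['eef_pos'])
E
```

```text
time_s: 3.43
eef_pos: [502.2, 295.5, 368.2]
ee_rot: [0.004, 0.168, 0.986, 0.002]
force: [0.0, 0.3, -0.4]
grip_width: -0.002
grip_force: 0.0
[501.63979655 295.2854196  363.79504215]
```

View pics/v1.png

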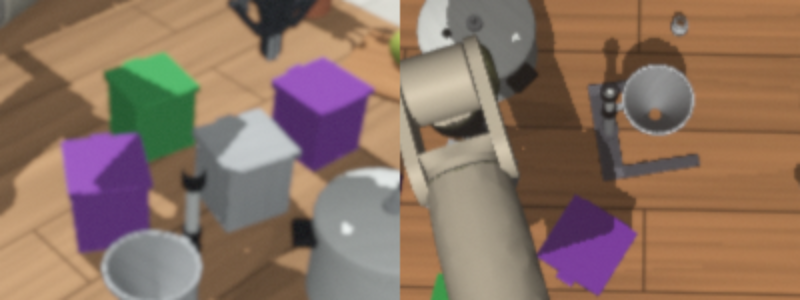

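The grey tin (crop (245,165)) is now shut and its neighbours haven't moved. Next, the knob.

```bash
python3 -m creep '[[[1,-2.7,0,0,0,0],[2,-5.4,0,0,0,0],[3.08,-8.2,0,0,0,0],[3.08,-8.2,0,0,0,0],[3.08,-8.2,0,0,0,0],[3.08,-8.2,0,0,0,0],[3.08,-8.2,0,0,0,0],[3.08,-8.2,-1,0,0,0],[3.08,-8.2,-2,0,0,0],[3.08,-8.2,-2.44,0,0,0],[3.08,-8.2,-2.44,0,0,0],[3.08,-8.2,-2.44,0,0,0]]]' 85 60
python3 -m creep '[[[0,0,0,0,0,0],[0,0,0,0,0,0],[0,0,0,0,0,0],[0,0,0,0,0,0],[0,0,0,0,0,0],[0,0,0,0,0,0],[0,0,0,0,0,0],[0,0,0,0,0,0]]]' 0 60
```

```text
time_s: 4.53
eef_pos: [578.2, 91.4, 302.6]
ee_rot: [-0.001, 0.167, 0.986, 0.0]
force: [0.3, -0.8, 0.7]
grip_width: 0.996
grip_force: 0.0
time_s: 5.2
eef_pos: [578.5, 90.2, 303.3]
ee_rot: [0.0, 0.168, 0.986, -0.0]
force: [-1.3, -1.4, 3.2]
grip_width: 0.331
grip_force: 59.0
```

```bash
python3 -m creep '[[[0,0,0.3,0,0,0],[0,0,0.6,0,0,0],[0,0,0.9,0,0,0],[0,0,1.2,0,0,0],[0,0,1.5,0,0,0],[0,0,1.7,0,0,0],[0,0,1.9,0,0,0],[0,0,2.05,0,0,0],[0,0,2.1,0,0,0],[0,0,2.15,0,0,0],[0,0,2.2,0,0,0],[0,0,2.24,0,0,0],[0,0,2.28,0,0,0],[0,0,2.3,0,0,0],[0,0,2.3,0,0,0],[0,0,2.3,0,0,0],[0,0,2.3,0,0,0]]]'
python3 - <<'E'
from h import *
S=cap('scene','s2');cap('wrist','w2')
print(ctrl.sense()['force'])
im=cv2.imread('pics/s2.png')[150:270,270:370]
cv2.imwrite('pics/v2.png',cv2.resize(im,None,fx=5,fy=5,interpolation=cv2.INTER_CUBIC))
E
```

```text
time_s: 6.62
eef_pos: [578.6, 90.1, 357.8]
ee_rot: [-0.002, 0.168, 0.986, -0.0]
force: [5.9, -5.3, -22.8]
grip_width: 0.328
grip_force: 60.9
[  6.38278377  -3.87507204 -22.09225955]
```

```bash
python3 -m creep '[[[0,0,-0.1,0,0,0],[0,0,-0.2,0,0,0],[0,0,-0.25,0,0,0],[0,0,-0.25,0,0,0],[0,0,-0.25,0,0,0],[0,0,-0.25,0,0,0]]]'
```

```text
time_s: 7.22
eef_pos: [578.4, 90.2, 355.5]
ee_rot: [0.001, 0.168, 0.986, -0.0]
force: [-0.2, -5.7, -0.1]
grip_width: 0.329
grip_force: 62.9
```

View pics/v2.png

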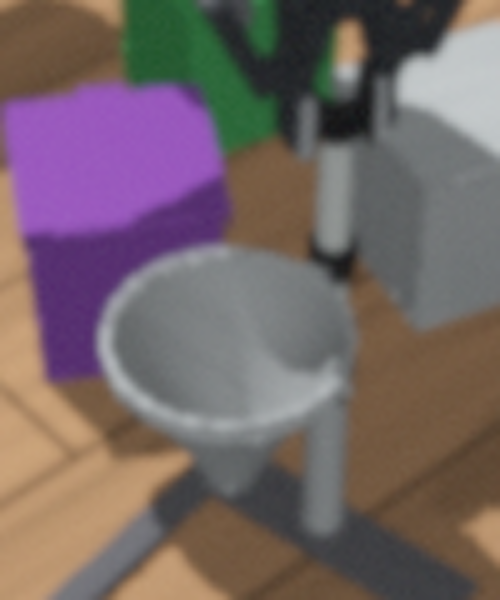

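The cone is raised: rim at about crop (225,340), tube visible below it. I'll press down a bit more to confirm the lock.

```bash
python3 -m creep '[[[0,0,-0.1,0,0,0],[0,0,-0.2,0,0,0],[0,0,-0.2,0,0,0],[0,0,-0.2,0,0,0],[0,0,-0.2,0,0,0],[0,0,-0.2,0,0,0]]]'
```

```text
time_s: 7.72
eef_pos: [578.3, 90.2, 352.5]
ee_rot: [0.002, 0.168, 0.986, -0.0]
force: [-4.0, -5.6, 10.2]
grip_width: 0.33
grip_force: 63.7
```

```bash
python3 -m creep '[[[0,0,0.2,0,0,0],[0,0,0.2,0,0,0],[0,0,0.2,0,0,0],[0,0,0.2,0,0,0],[0,0,0.2,0,0,0],[0,0,1,0,0,0],[0,0,2,0,0,0],[0,0,3,0,0,0],[0,-2,3,0,0,0],[0,-3,3,0,0,0],[0,-4,3,0,0,0],[0,-5,3,0,0,0],[0,-6,3,0,0,0],[0,-6,3,0,0,0]]]' 85
python3 - <<'E'
from h import *
S=cap('scene','s3');T=cap('top','t3');print(ctrl.sense()['eef_pos'])
d=np.array([.984,.178,0]);k=np.array([578,90.5,0])
for z in(250,265,305,310): print(z,proj(S,k+[0,0,z]),proj(T,k+[0,0,z]))
u,v=map(int,proj(S,k+11*d+[0,0,125]));print('button',u,v)
im=cv2.imread('pics/s3.png')
a=cv2.resize(im[v-30:v+30,u-20:u+20],None,fx=10,fy=10,interpolation=cv2.INTER_CUBIC)
b=cv2.resize(im[150:270,280:360],None,fx=5,fy=5,interpolation=cv2.INTER_CUBIC)
cv2.imwrite('pics/v3.png',np.hstack([a,b]))
E
```

```text
time_s: 8.88
eef_pos: [578.5, -63.3, 423.5]
ee_rot: [-0.0, 0.17, 0.985, -0.0]
force: [-0.1, -0.3, -0.2]
grip_width: 0.996
grip_force: 0.0
[578.54135545 -60.0131574  423.8793987 ]
250 (np.float64(336.664368644119), np.float64(189.67909869748902)) (np.float64(324.84075632463356), np.float64(186.52590078354413))
265 (np.float64(336.8468891557696), np.float64(184.87528129464292)) (np.float64(324.87877425712054), np.float64(185.17631900112048))
305 (np.float64(337.3529831815489), np.float64(171.55522610451635)) (np.float64(324.9840658863758), np.float64(181.43861799033522))
310 (np.float64(337.41831257143815), np.float64(169.83580039597948)) (np.float64(324.99764416298586), np.float64(180.95660875019735))
button 338 228
```

View pics/v3.png

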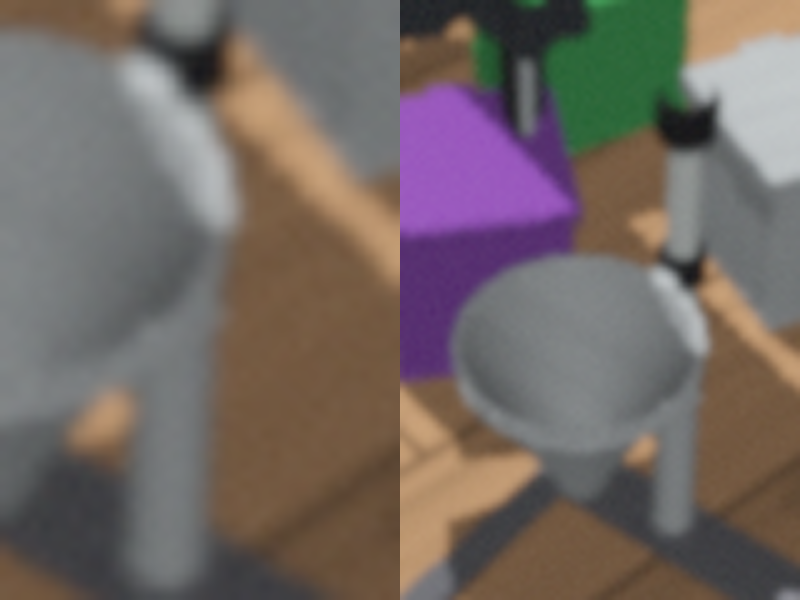

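The knob is at about (337,173.6) and the picture alone doesn't settle the rise, so I'll measure the shift by template matching.

Run:
```python
from h import *
k=np.array([578,90.5,0])
for A,B,n in(('scene0','s3','scene'),('top0','t3','top')):
    a=cv2.imread(f'pics/{A}.png',0);b=cv2.imread(f'pics/{B}.png',0);c=load(A)
    for z,h in((250,7),(200,4)):
        u,v=map(round,proj(c,k+[0,0,z])); s=8
        t=cv2.resize(a[v-h:v+h+1,u-7:u+8],None,fx=s,fy=s,interpolation=cv2.INTER_CUBIC)
        r=cv2.resize(b[v-30:v+20,u-15:u+16],None,fx=s,fy=s,interpolation=cv2.INTER_CUBIC)
        m=cv2.matchTemplate(r,t,cv2.TM_CCOEFF_NORMED);_,q,_,l=cv2.minMaxLoc(m)
        du,dv=l[0]/s-8,l[1]/s-30+h
        zs=np.arange(0,70.1,.5);e=[np.hypot(*(np.array(proj(c,k+[0,0,z+d]))-proj(c,k+[0,0,z])-[du,dv])) for d in zs]
        print(n,z,du,dv,round(q,3),'rise',zs[np.argmin(e)])
```

```text
scene 250 0.125 -15.625 0.862 rise 47.5
scene 200 0.625 -19.625 0.738 rise 63.5
top 250 0.375 -4.5 0.798 rise 49.0
top 200 0.25 -4.125 0.847 rise 48.0
```

The column rose only about 48 mm. My downward check pushed it back, so it never locked. I'll regrasp and pull higher.

```bash
python3 -m creep '[[[0,2,0,0,0,0],[0,4,0,0,0,0],[0,6,0,0,0,0],[0,6,0,0,0,0],[0,6,0,0,0,0],[0,6,0,0,0,0],[0,6,-1,0,0,0],[0,6,-2,0,0,0],[0,6,-2.88,0,0,0],[0,6,-2.88,0,0,0],[0,6,-2.88,0,0,0],[0,6,-2.88,0,0,0]]]' 85 80
python3 -m creep '[[[0,0,0,0,0,0],[0,0,0,0,0,0],[0,0,0,0,0,0],[0,0,0,0,0,0],[0,0,0,0,0,0],[0,0,0,0,0,0],[0,0,0,0,0,0],[0,0,0,0,0,0]]]' 0 80
python3 -m creep '[[[0,0,0.1,0,0,0],[0,0,0.2,0,0,0],[0,0,0.25,0,0,0],[0,0,0.3,0,0,0],[0,0,0.35,0,0,0],[0,0,0.4,0,0,0],[0,0,0.45,0,0,0],[0,0,0.5,0,0,0],[0,0,0.5,0,0,0],[0,0,0.5,0,0,0]]]'
```

```text
time_s: 9.98
eef_pos: [578.8, 90.0, 353.9]
ee_rot: [0.001, 0.168, 0.986, 0.0]
force: [-0.6, -0.6, 0.8]
grip_width: 0.998
grip_force: 0.0
time_s: 10.65
eef_pos: [578.5, 90.2, 352.7]
ee_rot: [0.0, 0.168, 0.986, -0.0]
force: [-3.0, -1.9, 6.3]
grip_width: 0.322
grip_force: 78.6
time_s: 11.48
eef_pos: [578.8, 90.1, 358.3]
ee_rot: [-0.005, 0.168, 0.986, -0.001]
force: [11.5, -2.9, -37.4]
grip_width: 0.327
grip_force: 82.3
```

```bash
cat > rise.py <<'E'
from h import *
def rise(A,B):
    a=cv2.imread(f'pics/{A}.png',0).astype(np.float32);b=cv2.imread(f'pics/{B}.png',0).astype(np.float32);c=load(A)
    X=np.array([592.5,11.5,165]);n=48;th=np.linspace(0,2*np.pi,n,endpoint=False)
    out=[]
    # radial dark/bright rim: plane-sweep warp of rim patch
    ang=np.linspace(0,2*np.pi,120);rr=np.linspace(48,66,10)
    P=np.array([[X[0]+r*np.cos(t),X[1]+r*np.sin(t),165] for t in ang for r in rr])
    def samp(im,d):
        q=np.array([proj(c,p+[0,0,d]) for p in P],np.float32);return cv2.remap(im,q[:,0].reshape(-1,1),q[:,1].reshape(-1,1),cv2.INTER_CUBIC).ravel()
    r0=samp(a,0).reshape(-1,10);r0=r0-r0.mean(1,keepdims=True)
    zs=np.arange(35,65,.5);s=[]
    for d in zs:
        r=samp(b,d).reshape(-1,10);r=r-r.mean(1,keepdims=True);s.append((r*r0).sum()/np.sqrt((r*r).sum()*(r0*r0).sum()))
    return zs[np.argmax(s)],round(max(s),3)
E
python3 - <<'E'
from rise import *
cap('scene','s4');cap('top','t4')
for A,B in(('scene0','s2'),('scene0','s3'),('scene0','s4'),('top0','t3'),('top0','t4')):print(A,B,rise(A,B))
im=cv2.imread('pics/s4.png')[150:270,280:360]
cv2.imwrite('pics/v4.png',cv2.resize(im,None,fx=5,fy=5,interpolation=cv2.INTER_CUBIC))
E
```

```text
scene0 s2 (np.float64(55.0), np.float32(0.788))
scene0 s3 (np.float64(47.5), np.float32(0.482))
scene0 s4 (np.float64(55.5), np.float32(0.788))
top0 t3 (np.float64(54.0), np.float32(0.586))
top0 t4 (np.float64(55.0), np.float32(0.438))
```

```bash
for i in 1 2 3 4; do python3 -m creep '[[[0,0,-0.04,0,0,0],[0,0,-0.08,0,0,0],[0,0,-0.08,0,0,0],[0,0,-0.08,0,0,0]]]' | egrep 'eef|force: \['; done
```

```text
eef_pos: [578.7, 90.1, 358.3]
force: [7.5, -2.8, -26.9]
eef_pos: [578.6, 90.1, 358.0]
force: [5.7, -3.8, -18.7]
eef_pos: [578.5, 90.1, 357.6]
force: [4.0, -4.4, -15.2]
eef_pos: [578.5, 90.2, 357.2]
force: [-0.2, -5.3, -5.8]
```

```bash
for i in 1 2 3 ; do python3 -m creep '[[[0,0,-0.03,0,0,0],[0,0,-0.06,0,0,0],[0,0,-0.06,0,0,0],[0,0,-0.06,0,0,0]]]' | egrep 'eef|force: \['; done
python3 - <<'E'
from rise import *
cap('scene','s5');print(rise('scene0','s5'))
E
```

```text
eef_pos: [578.4, 90.2, 356.5]
force: [-0.7, -4.9, -0.1]
eef_pos: [578.4, 90.2, 355.2]
force: [-2.2, -5.6, 1.7]
eef_pos: [578.4, 90.2, 353.7]
force: [-2.7, -4.5, -0.0]
(np.float64(51.0), np.float32(0.781))
```

```bash
for i in 1 2 3 ; do python3 -m creep '[[[0,0,-0.03,0,0,0],[0,0,-0.06,0,0,0],[0,0,-0.06,0,0,0],[0,0,-0.06,0,0,0]]]' | egrep 'eef|force: \['
python3 - <<'E'
from rise import *
cap('scene','s6');print(rise('scene0','s6'))
E
done
```

```text
eef_pos: [578.4, 90.2, 353.0]
force: [-2.9, -5.0, 5.0]
(np.float64(50.0), np.float32(0.78))
eef_pos: [578.3, 90.2, 352.6]
force: [-4.7, -6.2, 11.0]
(np.float64(50.0), np.float32(0.777))
eef_pos: [578.3, 90.2, 352.3]
force: [-7.8, -5.7, 17.4]
(np.float64(49.5), np.float32(0.771))
```

The column resists 17 N downwards at about 52 mm and stops rigidly at 58 mm, so the button is out, with some play. I'll leave it high in that play and release.

```bash
python3 -m creep '[[[0,0,0.1,0,0,0],[0,0,0.2,0,0,0],[0,0,0.3,0,0,0],[0,0,0.38,0,0,0],[0,0,0.42,0,0,0],[0,0,0.42,0,0,0],[0,0,0.42,0,0,0],[0,0,0.38,0,0,0],[0,0,0.34,0,0,0],[0,0,0.34,0,0,0]]]'
python3 -m creep '[[[0,0,0,0,0,0],[0,0,0,0,0,0],[0,0,0,0,0,0],[0,0,0,0,0,0],[0,0,0,0,0,0],[0,0,0,0,0,0],[0,0,1,0,0,0],[0,0,2,0,0,0],[0,0,3,0,0,0],[0,-1,3,0,0,0],[-1,-4,3,0,0,0],[-2,-8,3,0,0,0],[-2,-8,3,0,0,0],[-2,-8,3,0,0,0],[-2,-8,3,0,0,0],[-2,-8,3,0,0,0],[-2,-8,3,0,0,0]]]' 85
python3 - <<'E'
from rise import *
cap('scene','s7');cap('top','t7');print(rise('scene0','s7'),rise('top0','t7'))
print(ctrl.sense()['eef_pos'])
im=cv2.imread('pics/s7.png');
b=cv2.resize(im[160:250,285:350],None,fx=6,fy=6,interpolation=cv2.INTER_CUBIC)
W=cap('wrist','w7')['image'][:,:,::-1]
b=np.hstack([b,cv2.resize(W,(410,256))[:540] if 0 else np.vstack([cv2.resize(W,(410,256)),np.zeros((284,410,3),np.uint8)])])
cv2.imwrite('pics/v5.png',b)
E
```

```text
time_s: 15.95
eef_pos: [578.4, 90.2, 356.9]
ee_rot: [0.0, 0.168, 0.986, -0.0]
force: [-0.8, -5.5, -3.3]
grip_width: 0.322
grip_force: 85.8
time_s: 17.37
eef_pos: [528.4, -110.0, 431.3]
ee_rot: [0.0, 0.169, 0.986, 0.0]
force: [-0.5, 0.1, 0.4]
grip_width: 0.995
grip_force: 0.0
(np.float64(53.0), np.float32(0.595)) (np.float64(55.5), np.float32(0.7))
[ 528.75111464 -108.68500439  431.26457922]
```

View pics/v5.png

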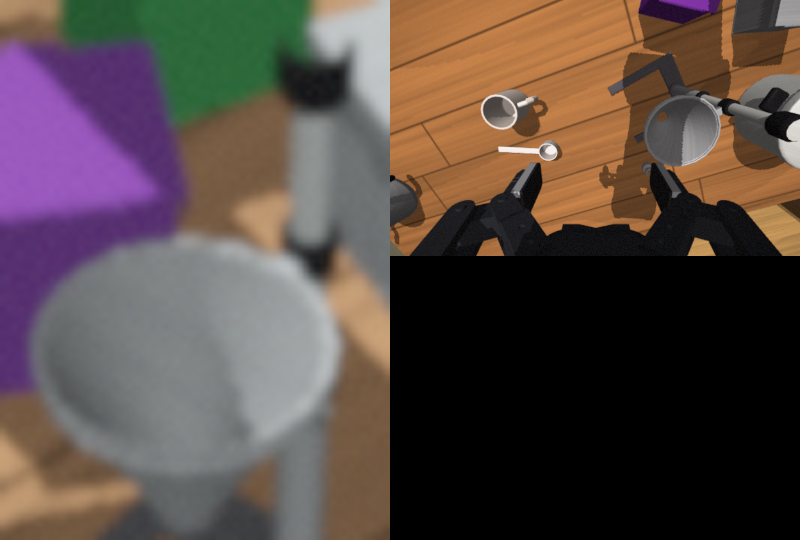

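The cone is up at about (180,350) in the crop, and the small bump on the tube at (325,410) is the button. The scene is otherwise unchanged: in the wrist view the mug is at (502,110) with its handle towards the stand. Next I'll pinch the mug's rim on the side away from the handle.

```bash
python3 -m creep '[[[-1,-4,-2,0,0,0],[-2,-8,-5,0,0,0],[-2.54,-9.68,-8,0,0,0],[-2.54,-9.68,-8,0,0,0],[-2.54,-9.68,-8,0,0,0],[-2.54,-9.68,-8,0,0,0],[-2.54,-9.68,-8,0,0,0],[-2.54,-9.68,-8,0,0,0],[-2.54,-9.68,-8,0,0,0],[-2.54,-9.68,-8,0,0,0],[-2.54,-9.68,-8,0,0,0],[-2.54,-9.68,-9,0,0,0],[-2.54,-9.68,-10,0,0,0],[-2.54,-9.68,-11,0,0,0],[-2.54,-9.68,-11.8,0,0,0],[-2.54,-9.68,-11.8,0,0,0],[-2.54,-9.68,-11.8,0,0,0]]]' 50 60
python3 -m creep '[[[0,0,0,0,0,0],[0,0,0,0,0,0],[0,0,0,0,0,0],[0,0,0,0,0,0],[0,0,0,0,0,0],[0,0,0,0,0,0],[0,0,0,0,0,0],[0,0,0,0,0,0]]]' 0 60
python3 -m creep '[[[0,0,0.4,0,0,0],[0,0,0.8,0,0,0],[0,0,1.2,0,0,0],[0,0,1.6,0,0,0],[0,0,2,0,0,0],[0,0,2.4,0,0,0],[0,0,2.4,0,0,0],[0,0,2.4,0,0,0]]]'
python3 -c "
from h import *
print(ctrl.sense()['joints'])"
```

```text
time_s: 18.93
eef_pos: [465.9, -350.8, 137.2]
ee_rot: [0.0, 0.167, 0.986, -0.0]
force: [0.1, -0.2, 0.7]
grip_width: 0.589
grip_force: 0.0
time_s: 19.6
eef_pos: [465.7, -351.7, 137.5]
ee_rot: [0.001, 0.168, 0.986, -0.0]
force: [2.0, 2.5, 6.6]
grip_width: 0.068
grip_force: 58.4
time_s: 20.27
eef_pos: [465.1, -351.8, 196.7]
ee_rot: [0.0, 0.168, 0.986, -0.0]
force: [-0.3, 0.4, -3.1]
grip_width: 0.064
grip_force: 58.3
[-8.48348300e-01  5.37809390e-01  1.45637091e+00 -3.98114098e-05
  1.14640988e+00 -2.08133748e+00]
```

The mug is lifted (3.1 N). Now I'll carry it to the front of the stand while turning it about -172°.

```bash
python3 -m creep '[[[0.2,0.3,0,0,0,-1],[0.4,0.6,0,0,0,-2],[0.6,0.9,0,0,0,-3],[0.8,1.2,0,0,0,-4],[1,1.5,0,0,0,-5],[1.2,1.8,0,0,0,-6],[1.4,2.1,0,0,0,-7],[1.6,2.4,0,0,0,-8],[1.8,2.7,0,0,0,-9],[2,3,0,0,0,-10],[2.2,3.3,0,0,0,-11],[2.4,3.6,0,0,0,-12],[2.6,3.9,0,0,0,-13],[2.8,4.2,0,0,0,-14],[3,4.4,0,0,0,-15],[3.2,4.5,0,0,0,-16],[3.3,4.6,0,0,0,-17.2],[3.3,4.6,0,0,0,-17.2],[3.3,4.6,0,0,0,-17.2]]]'
python3 -m creep '[[[0.2,0.3,0,0,0,-1],[0.4,0.6,0,0,0,-2],[0.6,0.9,0,0,0,-3],[0.8,1.2,0,0,0,-4],[1,1.5,0,0,0,-5],[1.2,1.8,0,0,0,-6],[1.4,2.1,0,0,0,-7],[1.6,2.4,0,0,0,-8],[1.8,2.7,0,0,0,-9],[2,3,0,0,0,-10],[2.2,3.3,0,0,0,-11],[2.4,3.6,0,0,0,-12],[2.6,3.9,0,0,0,-13],[2.8,4.2,0,0,0,-14],[3,4.4,0,0,0,-15],[3.2,4.5,0,0,0,-16],[3.3,4.56,0,0,0,-17.2],[3.3,4.56,0,0,0,-17.2],[3.3,4.56,0,0,0,-17.2],[3.3,4.56,0,0,0,-17.2]]]'
python3 - <<'E'
from h import *
s=ctrl.sense();print(s['eef_pos'],s['joints'])
T=cap('top','t8');S=cap('scene','s8')
im=cv2.imread('pics/t8.png')
u,v=map(int,proj(T,[620,-160,150]));print(u,v)
a=cv2.resize(im[v-40:v+40,u-55:u+55],None,fx=5,fy=5,interpolation=cv2.INTER_CUBIC)
u,v=map(int,proj(S,[620,-160,100]));print(u,v)
im=cv2.imread('pics/s8.png');b=cv2.resize(im[v-67:v+66,u-40:u+40],(240,400),interpolation=cv2.INTER_CUBIC)
cv2.imwrite('pics/v6.png',np.hstack([a,b]))
E
```

```text
time_s: 21.85
eef_pos: [547.3, -236.5, 195.4]
ee_rot: [-0.001, 0.794, 0.608, -0.0]
force: [-0.3, -0.1, -1.9]
grip_width: 0.066
grip_force: 58.5
time_s: 23.52
eef_pos: [629.7, -123.0, 195.9]
ee_rot: [-0.0, 0.995, -0.097, -0.0]
force: [0.4, 0.7, -2.7]
grip_width: 0.066
grip_force: 58.5
[ 629.7129088  -122.96199344  195.9326576 ] [-3.75110935e-01  6.60557334e-01  1.25000783e+00 -3.10160300e-06
  1.23152525e+00  1.39004104e+00]
400 184
266 296
```

```bash
python3 -m creep '[[[0,0,-0.6,0,0,0],[0,0,-1.2,0,0,0],[0,0,-1.7,0,0,0],[0,0,-2.1,0,0,0],[0,0,-2.3,0,0,0],[0,0,-2.4,0,0,0],[0,0,-2.4,0,0,0],[0,0,-2.4,0,0,0]]]'
python3 -m creep '[[[0,0,0,0,0,0],[0,0,0,0,0,0],[0,0,0,0,0,0],[0,0,0,0,0,0],[0,0,0,0,0,0],[0,0,1,0,0,0],[0,0,2,0,0,0],[0,0,3,0,0,0],[0,0,5,0,0,0],[0,-4,8,0,0,0],[0,-8,8,0,0,0],[0,-12,8,0,0,0],[0,-12,8,0,0,0],[0,-12,8,0,0,0],[0,-12,8,0,0,0],[0,-12,8,0,0,0]]]' 36
python3 - <<'E'
from h import *
s=ctrl.sense();print(s['eef_pos'],s['joints'])
T=cap('top','t9');S=cap('scene','s9');cap('wrist','w9')
P=[]
for im,c,f,(X) in(('t9',T,5,[622,-175,60]),('s9',S,5,[622,-165,60])):
    u,v=map(int,proj(c,X));print(im,u-40,v-40);P.append(cv2.resize(cv2.imread(f'pics/{im}.png')[v-40:v+40,u-40:u+40],None,fx=5,fy=5,interpolation=cv2.INTER_CUBIC))
cv2.imwrite('pics/v7.png',np.hstack(P))
E
```

```text
time_s: 24.28
eef_pos: [630.3, -122.4, 137.6]
ee_rot: [-0.0, 0.995, -0.099, 0.001]
force: [-3.1, 3.6, 6.0]
grip_width: 0.063
grip_force: 59.4
time_s: 25.62
eef_pos: [629.4, -400.6, 332.3]
ee_rot: [0.0, 0.995, -0.099, 0.0]
force: [1.7, -0.5, -0.1]
grip_width: 0.418
grip_force: 0.0
[ 629.35545385 -400.62607851  332.34140899] [-7.23400207e-01  8.82538761e-01  5.02827209e-01  4.09558934e-06
  1.75586368e+00  1.04558365e+00]
t9 360 150
s9 226 267
```

View pics/v7.png

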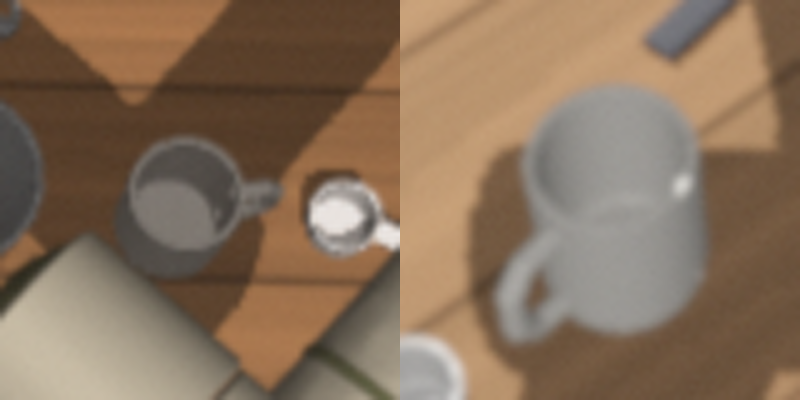

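The mug stands upright in front of the stand: rim at (397.4,188.6) in the top view and (268.4,298.4) in the scene view. Its handle points right, with the bar at (413,189) in the top view and (249,328) in the scene view. That's one picture left.

Run:
```python
from h import *
T=load('t9');S=load('s9');np.set_printoptions(precision=1,suppress=True)
print(tri((T,397.4,188.6),(S,268.4,298.4)),atz(T,397.4,188.6,95),atz(S,268.4,298.4,95))
print(tri((T,413,189),(S,249,328)),atz(T,413,189,60),atz(S,249,328,49))
W=load('w9');print(proj(W,[621,-161,95]),proj(W,[633,-228,60]))
```

```text
(array([ 622. , -157.9,   90.5]), [np.float64(0.4910232531883195), np.float64(0.4910232531884793)]) [ 620.4 -157.6   95. ] [ 625. -159.   95.]
(array([ 632.8, -221.6,   48.1]), [np.float64(1.6921671493452555), np.float64(1.6921671493455082)]) [ 630.2 -217.7   60. ] [ 632.5 -223.3   49. ]
(np.float64(110.47240490016787), np.float64(228.9197599643638)) (np.float64(177.47421693147356), np.float64(197.57928491195662))
```

```bash
python3 - <<'E'
from h import *
from scipy.spatial.transform import Rotation as Ro
np.set_printoptions(precision=1,suppress=True)
s=ctrl.sense();w,x,y,z=s['ee_rot'];R=Ro.from_quat([x,y,z,w]).as_matrix()
W=load('w9');print('cam in tool',R.T@(-W['R'].T@W['t']-s['eef_pos']))
E
python3 -m creep '[[[0,-0.5,0,0,0,1.4],[0,-1,0,0,0,2.8],[0,-1,0,0,0,4.2],[0,-1,0,0,0,5.6],[0,-1,0,0,0,7],[0,-1,0,0,0,8.4],[0,-1,0,0,0,9.8],[0,-1,0,0,0,11.2],[0,-1,0,0,0,12.6],[0,-1,0,0,0,14],[0,-1,0,0,0,15.4],[0,-1,0,0,0,16.8],[0,-1,0,0,0,18.2],[0,-1,0,0,0,19.6],[0,-1,0,0,0,21],[0,-1,0,0,0,22.2],[0,-1,0,0,0,22.2],[0,-1,0,0,0,22.2]]]' 40 80
```

```text
cam in tool [ 82.3   2.  -71.2]
time_s: 27.27
eef_pos: [630.4, -422.7, 331.8]
ee_rot: [-0.0, 0.646, 0.763, 0.0]
force: [-0.6, 1.1, 0.8]
grip_width: 0.472
grip_force: 0.0
```

```bash
python3 -m creep '[[[0,0,0,1.2,0.2,0],[0,0,0,2.4,0.4,0],[0,0,0,3.6,0.6,0],[0,0,0,4.8,0.8,0],[0,0,0,6,1,0],[0,0,0,7.2,1.2,0],[0,0,0,8.4,1.4,0],[0,0,0,8.87,1.5,0],[0,0,0,8.87,1.5,0],[0,0,0,8.87,1.5,0],[0,0,0,8.87,1.5,0]]]'
python3 - <<'E'
from h import *
from scipy.spatial.transform import Rotation as Ro
np.set_printoptions(precision=3,suppress=True)
s=ctrl.sense();w,x,y,z=s['ee_rot'];print(s['joints'],s['eef_pos']);R=Ro.from_quat([x,y,z,w]).as_matrix();print(R)
E
```

```text
time_s: 28.18
eef_pos: [592.2, -391.7, 317.7]
ee_rot: [-0.283, 0.6, 0.705, 0.25]
force: [0.1, 0.1, -0.2]
grip_width: 0.471
grip_force: 0.0
[-0.85   1.133  0.187  0.609  2.411 -0.673] [ 592.179 -391.708  317.746]
[[-0.119  0.988 -0.1  ]
 [ 0.705  0.155  0.692]
 [ 0.699  0.012 -0.715]]
```

```bash
python3 -m creep '[[[0.1,1.3,-1.3,0,0,0],[0.2,2.6,-2.6,0,0,0],[0.3,4,-4,0,0,0],[0.4,5.4,-5.3,0,0,0],[0.4,5.4,-5.3,0,0,0],[0.4,5.4,-5.3,0,0,0],[0.4,5.4,-5.3,0,0,0],[0.4,5.4,-5.3,0,0,0],[0.4,5.4,-5.3,0,0,0],[0.4,5.4,-5.3,0,0,0]]]'
```

```text
time_s: 29.02
eef_pos: [602.0, -258.7, 185.9]
ee_rot: [-0.282, 0.6, 0.705, 0.25]
force: [0.4, -0.2, -0.4]
grip_width: 0.469
grip_force: 0.0
```

```bash
python3 -m creep '[[[0.8,-0.4,0,0,0,0],[1.64,-0.8,0,0,0,0],[1.64,-0.8,0,0,0,0],[1.64,-0.8,-0.8,0,0,0],[1.64,-0.8,-1.6,0,0,0],[1.64,-0.8,-2.44,0,0,0],[1.64,-0.8,-2.44,0,0,0],[1.64,-0.8,-2.44,0,0,0],[1.64,-0.8,-2.44,0,0,0]]]'
python3 - <<'E'
from h import *
s=ctrl.sense();print(s['joints'])
T=cap('top','t10');S=cap('scene','s10')
P=[]
for im,c,X in(('t10',T,[625,-200,60]),('s10',S,[622,-200,60])):
    u,v=map(int,proj(c,X));print(im,u-40,v-40);P.append(cv2.resize(cv2.imread(f'pics/{im}.png')[v-40:v+40,u-40:u+40],None,fx=5,fy=5,interpolation=cv2.INTER_CUBIC))
cv2.imwrite('pics/v8.png',np.hstack(P))
E
```

```text
time_s: 29.77
eef_pos: [643.0, -277.8, 125.5]
ee_rot: [-0.283, 0.6, 0.705, 0.251]
force: [-0.5, -0.4, 0.9]
grip_width: 0.468
grip_force: 0.0
[-0.69965338  1.10728585  0.72790147  0.51422216  1.89296919 -0.84551017]
t10 367 150
s10 214 276
```

```bash
python3 -m creep '[[[0,0.1,-0.4,0,0,0],[0,0.3,-0.8,0,0,0],[-0.1,0.5,-1.2,0,0,0],[-0.12,0.6,-1.53,0,0,0],[-0.12,0.6,-1.53,0,0,0],[-0.12,0.6,-1.53,0,0,0]]]'
python3 -m creep '[[[0,0,0,0,0,0],[0,0,0,0,0,0],[0,0,0,0,0,0],[0,0,0,0,0,0],[0,0,0,0,0,0],[0,0,0,0,0,0],[0,0,0,0,0,0],[0,0,0,0,0,0]]]' 0 80
```

```text
time_s: 30.37
eef_pos: [639.8, -261.9, 84.8]
ee_rot: [-0.285, 0.599, 0.705, 0.25]
force: [1.3, 0.7, 0.6]
grip_width: 0.47
grip_force: 0.0
time_s: 31.03
eef_pos: [640.0, -262.5, 86.1]
ee_rot: [-0.283, 0.6, 0.705, 0.251]
force: [-0.2, -2.0, 5.7]
grip_width: 0.118
grip_force: 78.1
```

```bash
python3 -m creep '[[[0,0,0.1,0,0,0],[0,0,0.2,0,0,0],[0,0,0.3,0,0,0],[0,0,0.3,0,0,0],[-0.1,0.6,0.3,0,0,0],[-0.2,1.2,0.3,0,0,0],[-0.31,1.8,0.3,0,0,0],[-0.42,2.4,0.3,0,0,0],[-0.52,3,0.3,0,0,0],[-0.62,3.6,0.3,0,0,0],[-0.73,4.2,0.3,0,0,0],[-0.83,4.8,0.3,0,0,0],[-0.94,5.4,0.3,0,0,0],[-1.04,6,0.3,0,0,0],[-1.1,6.4,0.3,0,0,0],[-1.18,6.8,0.3,0,0,0],[-1.18,6.8,0.3,0,0,0],[-1.18,6.8,0.3,0,0,0],[-1.18,6.8,0.3,0,0,0]]]'
python3 - <<'E'
from rise import *
T=cap('top','t11');S=cap('scene','s11');cap('wrist','w11')
print(rise('scene0','s11'),rise('top0','t7'))
u,v=map(int,proj(S,[592,11,60]));print(u-40,v-50)
im=cv2.imread('pics/s11.png')[v-50:v+40,u-40:u+50]
u,v=map(int,proj(T,[595,-10,60]));print(u-40,v-45)
a=cv2.imread('pics/t11.png')[v-45:v+45,u-40:u+30]
cv2.imwrite('pics/v9.png',cv2.resize(np.hstack([im,a]),None,fx=5,fy=5,interpolation=cv2.INTER_CUBIC))
E
```

```text
time_s: 32.62
eef_pos: [610.5, -92.9, 92.9]
ee_rot: [-0.284, 0.6, 0.705, 0.25]
force: [0.3, -0.4, -3.0]
grip_width: 0.116
grip_force: 78.0
(np.float64(52.0), np.float32(0.399)) (np.float64(55.5), np.float32(0.7))
275 211
313 152
```

```bash
python3 -m creep '[[[0,0,-0.1,0,0,0],[0,0,-0.2,0,0,0],[0,0,-0.3,0,0,0],[0,0,-0.32,0,0,0],[0,0,-0.32,0,0,0],[0,0,-0.32,0,0,0]]]'
python3 -m creep '[[[0,0,0,0,0,0],[0,0,0,0,0,0],[0,0,0,0,0,0],[0,0,0,0,0,0],[0,0,0,0,0,0],[0,0,0,0,0,0]]]' 40
python3 -m creep '[[[0.04,-0.3,0.3,0,0,0],[0.08,-0.6,0.6,0,0,0],[0.14,-1,1,0,0,0],[0.3,-2,2,0,0,0],[0.4,-3,3,0,0,0],[0.5,-4,4,0,0,0],[0.5,-5,5,0,0,0],[-1,-6,7,0,0,0],[-2,-7,7,0,0,0],[-2,-7,7,0,0,0],[-2,-7,7,0,0,0],[-2,-7,7,0,0,0]]]'
python3 - <<'E'
from rise import *
T=cap('top','t12');S=cap('scene','s12')
print(rise('scene0','s12'),rise('top0','t12'))
u,v=map(int,proj(S,[592,11,60]));print(u-40,v-65)
im=cv2.imread('pics/s12.png')[v-65:v+35,u-40:u+50]
u,v=map(int,proj(T,[595,-10,60]));print(u-40,v-50)
a=cv2.imread('pics/t12.png')[v-50:v+50,u-40:u+30]
cv2.imwrite('pics/v9.png',cv2.resize(np.hstack([im,a]),None,fx=5,fy=5,interpolation=cv2.INTER_CUBIC))
for z in(0,47,95):print(z,proj(S,[592.3,11.6,z]),proj(T,[592.3,11.6,z]))
p=[592.3+68*.17,11.6-68*.985,49];print(proj(S,p),proj(T,p))
E
```

```text
time_s: 33.27
eef_pos: [610.6, -92.4, 85.9]
ee_rot: [-0.284, 0.599, 0.705, 0.251]
force: [-0.4, -1.4, 5.7]
grip_width: 0.114
grip_force: 79.8
time_s: 33.77
eef_pos: [610.3, -92.1, 84.8]
ee_rot: [-0.284, 0.6, 0.705, 0.25]
force: [-0.0, 0.1, -0.2]
grip_width: 0.464
grip_force: 0.0
time_s: 34.77
eef_pos: [560.1, -267.9, 260.4]
ee_rot: [-0.283, 0.6, 0.705, 0.251]
force: [-0.1, -0.2, -0.3]
grip_width: 0.469
grip_force: 0.0
(np.float64(53.5), np.float32(0.694)) (np.float64(53.5), np.float32(0.817))
275 196
313 147
0 (np.float64(316.01568644998804), np.float64(275.3322304397901)) (np.float64(346.3157766493938), np.float64(202.2013375409626))
47 (np.float64(315.91561583770203), np.float64(264.281677618285)) (np.float64(347.01750517217937), np.float64(198.9639363632648))
95 (np.float64(315.8070469027371), np.float64(252.29267582047544)) (np.float64(347.7756984075862), np.float64(195.46603711373064))
(np.float64(298.6467740707087), np.float64(280.41080394844465)) (np.float64(366.2083485086376), np.float64(196.0507995266365))
```

View pics/v9.png

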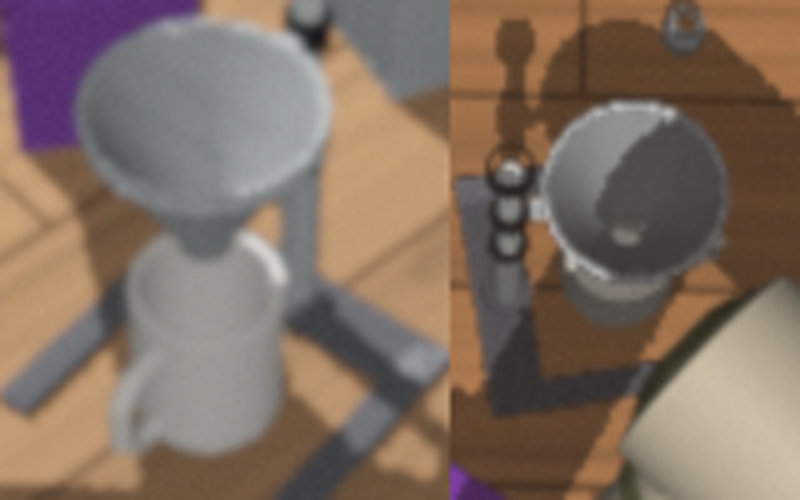

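The mug is upright under the cone: rim at (316.4,254) against (315.8,252.3) expected, with the handle out through the open front at (300,276). The column is up, and the arm is clear of everything. I'm handing in the job.

```bash
python3 -c "
from rig import ctrl
print(ctrl.finish_job())"
```

```text
the job is handed in; nothing more can be done
None
```

I handed the job in at about 35 s with no verdict shown: the column is up and held against a 17 N push down, the mug stands upright about 5 mm off the dripper's axis with its handle out the front, the tin is shut, and I touched none of the bystanders.

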